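# Close the vacuum chamber and set its handwheel valve

### The arm

A 6-joint arm with a two-finger parallel gripper is mounted at the origin on the work surface. World frame = base frame: x ahead of the robot, y to its left, z up, the work surface at z = 0. Lengths are in m, angles in rad, forces in N, time in s.
With the tool pointing down it reaches from about 0.35 to 0.725 m from the base axis. Payload 6 kg.
Tool frame: the origin (TCP) lies between the finger pads, 19 mm behind the fingertips; this is the grasp point; z points along the fingers, y is the direction in which the jaws open and shut (so a half turn about z gives the same grasp; the last joint's range is limited). The gripper opens to 85 mm and grips with 20 to 120 N. Pads are 22 mm wide; open, the fingers measure 114 mm over their backs; the gripper's body (76 mm by 85 mm) begins 54 mm behind the grasp point. The pads swing forward as they close: fully open they stand 13 mm farther back than shut.
Start: joints at [1.599, 0.04, 0.085, 0, -1.615, -0.334], TCP at [0.181, 0.572, 0.25] pointing down, gripper open.
Joint ranges: [-2.56, 2.56], [-1.29, 2.01], [-1.08, 1.49], [-3.29, 1.98], [-2.81, -0.18], [-2.99, 2.99]. Speed limits (rad/s): [2.57, 2.57, 3.01, 3.14, 3.14, 3.14].

### API

Orientations are given as a 3x3 rotation matrix whose columns are the frame's x, y, z axes.
In Python, from bench import arm gives the robot as it stands.
- The arm moves only by the tool drive_tool, never from a script. Its argument "commands" is a list of rows, each a list of 2 entries, a list of its own where there are three numbers: the shift along the world's x, y, z in m, then the turn about the world's z in degrees. In form: [[[x, y, z], spin], ...]. A call has 1 to 8 rows; each row is the pose to reach, as a shift and turn from the pose commanded when the call began; what a row does not reach only later rows make up. A row lasts 1/10 s, in which the tool goes at most 50 mm and 8.59 degrees, less where a joint would pass 70% of its speed; a pose out of reach is approached as far as the arm can. A call with a gripper value outside its range is refused whole. "grip" is the opening, from -1 (shut) to 1 (fully open), set as the call begins (left out, the last holds). The fingers move at their own pace and stop on an object; "squeeze" is the grip in N (left out, the last holds). Time passes only in rows, so rows that repeat a pose let the fingers close. It gives the time, the measured TCP pose, the force and the opening at its end, in the units of the state.
- arm.sense(): the state, without advancing time (a new reading comes with each control period).
- arm.camera(name): name is "side" or "top"; returns the picture (400x640x3 uint8, blue, green, red); there is no depth.
- arm.camera_params(name): a dict with "fov_y" (degrees; the focal length in pixels is half the picture's height over the tangent of half this angle, whatever the lens; pixels are square), "cx", "cy" (the principal point, pixels), "position" and "rotation" of the camera in the world. Camera axes: x right, y up, looking along -z (the intrinsics and any distortion apply to the point x, -y, -z); pixel columns grow to the right and rows downward; lengths in m; the calibration is good to about 2 mm. A picture is of the moment at which its call begins. camera_params takes no time and is no camera call.
- arm.close_job(): hands the job in, once; it reports no verdict.
Trained networks look in the newest picture that a camera, given by its name, has taken for a name from the list of things; names that differ only in an ending like _2 or _b are one class to them, and where a whole thing is asked for, a point or a joint stands for the part that bears it (a point fixed in the world has none). Each returns a list of dicts, best first, with "conf" (0 to 1); they miss things now and then, are a little off and sometimes report something else, mostly with a low value. They report only what shows in the picture. A call takes as long as a camera call. They do not tell look-alikes from the thing itself.
- arm.regions_of(thing, camera): "mask" (400x640 bool, what is visible of it) and "position" ([column, row] in pixels, amid what is visible of it).
- arm.pinpoint(thing, camera): "position" ([column, row] in pixels: a listed point, or the origin of a listed thing).
The state is a dict: "t": time; "joint_positions": joint angles; "qd": joint speeds; "tau": joint torques, N m; "position": TCP position; "tcp_rot": TCP orientation; "contact_force": force on the tool from outside, world axes, zero at the start; "moment": the same for the moment, N m; "width": finger opening in m.
Only numpy, scipy, OpenCV 4.12 (cv2) and the standard library are available. Lean on these libraries where they do the work, as an engineer would, in place of code of your own. Each camera call takes 0.05 s, during which the arm holds its last target.

### The job

The mould is loaded, so close up the vacuum chamber: pick the round lid up from the bench by its knob and lower it squarely onto the chamber so that it seats all round; do not drop it. Then take the crank handle of the valve's handwheel, turn the wheel clockwise (seen from above) until it comes up against its stop, and back it off exactly two full turns. Finish while still gripping the crank handle at that setting, ready to shut the valve again, and leave the other things on the bench where they are.

Things in the scene. Friction and masses are not known exactly. Their poses are not given: they have to be found in the camera images.
- station: Vacuum station, fixed to the bench: grey board 220 x 420 x 12 mm carrying a steel chamber and a brass valve, joined by a pipe. Origin on the bench, on the chamber's axis; z up; the valve stem stands 210 mm along +y from it. A gauge (top 92 mm above the bench) sticks out 130 mm to -x of the origin. The mould in the chamber reaches 73 mm above the bench.
- chamber_mouth (a point): Centre of the chamber's open mouth, on top of its black rubber gasket, 132 mm above the bench. The rim is 180 mm across outside; the bore is 152 mm across.
- lid: Loose round lid of pale translucent plastic, about 0.55 kg (varies), lying right way up. Origin at the centre of its underside, z up. From below: register step 140 mm across, 6 mm deep, that drops into the bore; plate 180 mm across, 14 mm thick, that rests on the gasket, its top 20 mm above the origin; knob. Seated, its origin is 6 mm below chamber_mouth.
- lid_knob (a point): Grip point of the lid's central aluminium knob, 47 mm above the lid's origin: knob head 32 mm in diameter, from 34 to 61 mm above the origin, on a thinner neck.
- valve_wheel (a joint): Turn of the handwheel, rad: 0 = closed, against its firm stop; grows anticlockwise seen from above (opening), 6.283 per turn, up to 25.1. The wheel does not rise as it turns. Packing friction of 0.16 N m (3 N at the crank handle) keeps it where it is left.
- wheel_center (a point): Centre of the horizontal dark iron handwheel, on the vertical stem axis, at the rim's mid-height, 159 mm above the bench. Three spokes; rim 100 mm in diameter to its middle, 14 mm thick; the highest of rim, hub nut and handle boss is 171 mm above the bench.
- crank_handle: Upright black revolving handle on the wheel's rim, 22 mm in diameter, 56 mm tall, 50 mm from the stem axis, 169 to 225 mm above the bench. It spins freely on its pin, so a gripper can carry it round without turning. At wheel value v it lies from the stem axis at angle v anticlockwise from the station's +x. Origin at its foot, on its axis.
- handle_mid (a point): On the crank handle's axis, 199 mm above the bench, a good grip height.
- turned_disc: Bystander: turned disc, 170 mm across and 45 mm tall with a dished top, origin at the centre of its underside; lies beyond the chamber.
- sanding_block: Bystander: cork sanding block 65 x 110 x 25 mm, origin at the centre of its underside; lies past the valve end of the board.
- filler_tin: Bystander: tin 72 mm across and 85 mm tall, origin at the centre of its underside; stands beyond the valve.
Not all that is in view belongs to the job. What is meant by the lid is not turquoise, and is the smaller of those in its own colour.

How it is judged:
By the outcome, as a careful person would: the job done as asked, in the order asked, and still so for the second after the job is handed in, while the arm keeps its last pose, push and grip.
It also fails if it takes over 72 s, if anything falls off the work surface, if the arm or the gripper's body presses on something with over 40 N, if the wrist force passes 120 N, or if a joint passes its speed limit or range.

## Working session

There is one attempt and no reset: what is moved stays moved. The work goes in short steps, Python scripts to look and compute and a tool call to move; the robot and the scene stay as the last step left them, time stands still between calls to the robot, and variables do not carry over. Pictures are saved under pics/ and viewed, and the job is handed in when it is done.

Besides the shell and the picture viewer there is one more tool, called after "Call:" by a JSON object that holds its "fn" and its "kwargs". drive_tool: Moves the arm, as the interface text tells. Its arguments: {"type":"object","properties":{"commands":{"type":"array"},"grip":{"type":"number"},"squeeze":{"type":"number"}},"required":["commands"]}

```bash
ls; mkdir -p pics; python3 - <<'E'
from bench import arm
import cv2
for n in ("top","side"):
    im=arm.camera(n); cv2.imwrite(f"pics/{n}0.png",im)
    print(n,arm.camera_params(n))
s=arm.sense(); print({k:s[k] for k in("t","position","tcp_rot","contact_force","width")})
E
```

```text
pics
top {'fov_y': 53.2140357630027, 'cx': 323.40201762183136, 'cy': 199.10382966007063, 'position': array([0.54199011, 0.01526676, 1.17726047]), 'rotation': array([[-0.00943195,  0.99678902, -0.07951531],
       [-0.99993756, -0.00987848, -0.00522416],
       [-0.00599288,  0.07946107,  0.99681996]])}
side {'fov_y': 42.51961790800513, 'cx': 314.8422706616361, 'cy': 199.59820644625145, 'position': array([ 0.34972065, -0.99600238,  1.20848927]), 'rotation': array([[ 0.96534305,  0.18343389, -0.18564698],
       [-0.26089102,  0.69726707, -0.66764849],
       [ 0.00697616,  0.69294346,  0.72095818]])}
{'t': 0.1, 'position': array([0.18046318, 0.57192477, 0.24904332]), 'tcp_rot': array([[ 9.53625669e-01, -3.00994912e-01, -3.81632685e-04],
       [-3.00995130e-01, -9.53624314e-01, -1.61227644e-03],
       [ 1.21352797e-04,  1.65237777e-03, -9.99998627e-01]]), 'contact_force': array([ 0.44547072, -0.01756425, -0.37530481]), 'width': 0.08523043416654358}
```

View pics/top0.png

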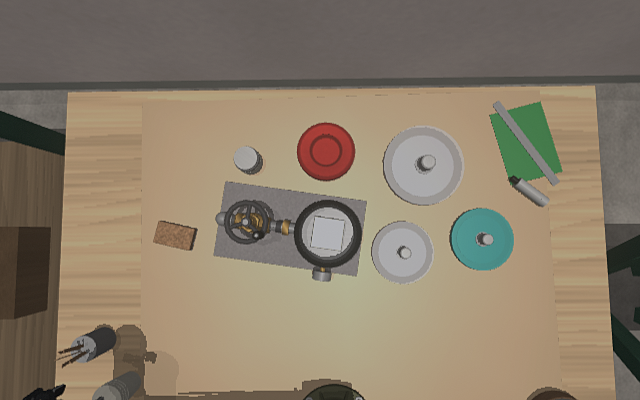

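View pics/side0.png

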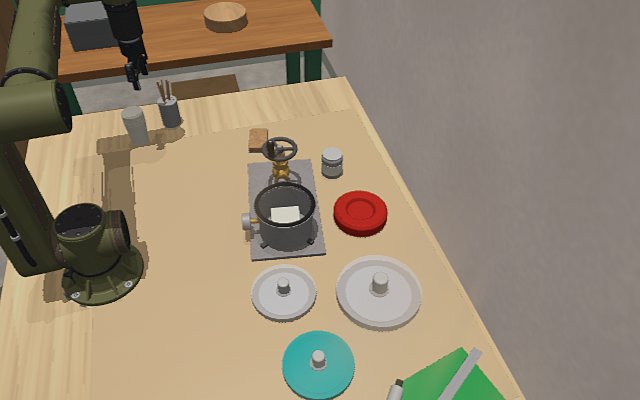

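The top view shows the chamber at (327,233), the wheel at (247,222) and the crank handle near (258,236). The small white lid's knob is at (404,252). The large white lid (427,163) and the turquoise lid (485,239) are decoys. In the side view the small lid's knob is at (283,286).

```bash
cat > h.py <<'E'
from bench import arm
import numpy as np, cv2
def K(n):
    p=arm.camera_params(n); f=200/np.tan(np.radians(p['fov_y'])/2)
    return p,f
def ray(n,uv):
    p,f=K(n); d=np.array([(uv[0]-p['cx'])/f,-(uv[1]-p['cy'])/f,-1.])
    return np.array(p['position']),np.array(p['rotation'])@d
def proj(n,X):
    p,f=K(n); c=np.array(p['rotation']).T@(np.array(X)-p['position'])
    return np.array([p['cx']+f*c[0]/-c[2],p['cy']-f*c[1]/-c[2]])
def atz(n,uv,z):
    o,d=ray(n,uv); return o+d*(z-o[2])/d[2]
def tri(a,b):
    A=[];B=[]
    for n,uv in(("top",a),("side",b)):
        o,d=ray(n,uv); d=d/np.linalg.norm(d); P=np.eye(3)-np.outer(d,d); A.append(P);B.append(P@o)
    return np.linalg.lstsq(np.vstack(A),np.hstack(B),rcond=None)[0]
E
python3 - <<'E'
from h import *
np.set_printoptions(precision=4,suppress=True)
print(arm.camera_params("top").keys())
Z={'chamber_mouth':.132,'lid_knob':.047,'lid':0,'wheel_center':.159,'crank_handle':.169,'handle_mid':.199,'station':0}
for n in("top","side"):
    arm.camera(n)
    for t,z in Z.items():
        for r in arm.pinpoint(t,n)[:3]:
            print(n,t,round(r['conf'],2),np.array(r['position']),atz(n,r['position'],z))
print(arm.sense()['t'])
E
```

```text
dict_keys(['fov_y', 'cx', 'cy', 'position', 'rotation'])
top chamber_mouth 0.97 [325.7 232.8] [0.5371 0.0156 0.132 ]
top chamber_mouth 0.43 [324.6 155.5] [0.7412 0.0165 0.132 ]
top lid_knob 0.71 [326.  235.7] [0.5286 0.0148 0.047 ]
top lid_knob 0.66 [405.3 250.5] [ 0.4851 -0.2074  0.047 ]
top lid_knob 0.64 [487.2 236.7] [ 0.5215 -0.4384  0.047 ]
top lid 0.93 [421.4 168.4] [ 0.7245 -0.2706  0.    ]
top lid 0.88 [480.7 240.5] [ 0.5098 -0.4378  0.    ]
top lid 0.8 [402.9 253.2] [ 0.475  -0.2094  0.    ]
top crank_handle 0.43 [261.  237.5] [0.5271 0.1785 0.169 ]
top crank_handle 0.18 [250.1 164.7] [0.7124 0.2069 0.169 ]
top handle_mid 0.59 [256.3 237. ] [0.5288 0.1851 0.199 ]
top station 0.77 [324.  233.2] [0.5354 0.0206 0.    ]
side chamber_mouth 0.55 [284.9 202.9] [0.5399 0.0101 0.132 ]
side chamber_mouth 0.4 [270.2 155. ] [0.5413 0.2259 0.132 ]
side lid_knob 0.73 [317.4 356.7] [ 0.5171 -0.4316  0.047 ]
side lid_knob 0.72 [380.1 276.5] [ 0.7456 -0.2484  0.047 ]
side lid_knob 0.62 [280.2 284.4] [ 0.4753 -0.2036  0.047 ]
side lid 0.98 [377.3 294.5] [ 0.7332 -0.2732 -0.    ]
side lid 0.72 [314.9 366.5] [ 0.5109 -0.4323  0.    ]
side lid 0.64 [283.2 295. ] [ 0.4808 -0.2079  0.    ]
side wheel_center 0.6 [276.7 151.5] [0.5594 0.2063 0.159 ]
side crank_handle 0.4 [272.3 155.3] [0.5407 0.1809 0.169 ]
side handle_mid 0.47 [270.5 150.2] [0.5347 0.171  0.199 ]
side station 0.65 [286.6 229.5] [0.5432 0.0217 0.    ]
0.9
```

```bash
python3 - <<'E'
from h import *
im=cv2.imread("pics/top0.png"); a=cv2.resize(im[170:300,200:460],None,fx=3,fy=3,interpolation=cv2.INTER_CUBIC); cv2.imwrite("pics/topz.png",a)
im=cv2.imread("pics/side0.png"); a=cv2.resize(im[120:330,220:360],None,fx=2.8,fy=2.8,interpolation=cv2.INTER_CUBIC); cv2.imwrite("pics/sidez.png",a)
E
```

```text
(no output)
```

View pics/topz.png

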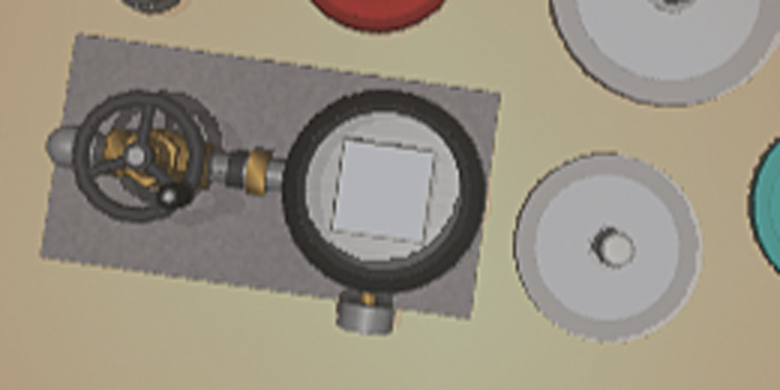

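View pics/sidez.png

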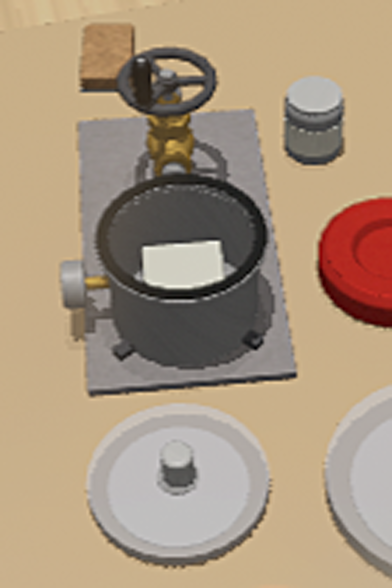

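```bash
cat > fit.py <<'E'
from h import *
from scipy.optimize import least_squares
def circ(P,z):
    r=least_squares(lambda q:np.hypot(P[:,0]-q[0],P[:,1]-q[1])-q[2],[*P.mean(0)[:2],.09],loss='soft_l1',f_scale=.002)
    return r.x,np.sqrt(np.mean(r.fun**2))
def edgepts(im,n,c,z,r0,r1,R,sign,lo=0,ch=None):
    # radial search on the world circle: strongest gradient of the given sign (brightness outward)
    g=im.astype(float) if im.ndim==2 else cv2.cvtColor(im,cv2.COLOR_BGR2GRAY).astype(float)
    rs=np.arange(r0,r1,.0005); out=[]
    for a in np.radians(np.arange(0,360,4)):
        uv=np.array([proj(n,[c[0]+r*np.cos(a),c[1]+r*np.sin(a),z]) for r in rs],np.float32)
        v=cv2.remap(g.astype(np.float32),uv[:,0].reshape(1,-1),uv[:,1].reshape(1,-1),cv2.INTER_LINEAR)[0]
        v=cv2.GaussianBlur(v.reshape(1,-1),(0,0),3)[0]; d=np.gradient(v)*sign
        i=d.argmax(); 
        if d[i]>.3: out.append([c[0]+rs[i]*np.cos(a),c[1]+rs[i]*np.sin(a),z])
    return np.array(out)
E
python3 - <<'E'
from fit import *
np.set_printoptions(precision=4,suppress=True)
for n in("top","side"):
    im=cv2.imread(f"pics/{n}0.png")
    hsv=cv2.cvtColor(im,cv2.COLOR_BGR2HSV); sat=hsv[...,1]
    for nm,src,c,z,r0,r1,s in [("rim outer",im,(.537,.013),.132,.08,.105,1),("rim inner",im,(.537,.013),.132,.065,.085,-1),
        ("lid plate sat",sat,(.480,-.208),.02,.08,.105,1),("wheel outer",im,(.565,.22),.159,.048,.068,1)]:
        P=edgepts(src,n,c,z,r0,r1,None,s); x,e=circ(P,z); print(n,nm,len(P),x,e)
    t=arm.camera(n)
    for th in("lid","lid_knob","chamber_mouth","crank_handle","valve_wheel"):
        for r in arm.regions_of(th,n)[:3]:
            ys,xs=np.where(r['mask']); print(n,th,round(r['conf'],2),r['position'],len(xs),xs.min() if len(xs) else 0,xs.max() if len(xs) else 0,ys.min() if len(xs) else 0,ys.max() if len(xs) else 0)
E
```

```text
Traceback (most recent call last):
  File "fit.py", line 11, in edgepts
    uv=np.array([proj(n,[c[0]+r*np.cos(a),c[1]+r*np.sin(a),z]) for r in rs],np.float32)
                 ~~~~^^^^^^^^^^^^^^^^^^^^^^^^^^^^^^^^^^^^^^^^^
  File "h.py", line 10, in proj
    p,f=K(n); c=np.array(p['rotation']).T@(np.array(X)-p['position'])
        ~^^^
  File "h.py", line 4, in K
    p=arm.camera_params(n); f=200/np.tan(np.radians(p['fov_y'])/2)
ValueError: time passes only in moves, steps and waits
```

```bash
sed -i 's/^def K(n):/from functools import lru_cache\n@lru_cache(None)\ndef K(n):/' h.py
cat > m.py <<'E'
from fit import *
np.set_printoptions(precision=4,suppress=True)
for n in("top","side"):
    im=cv2.imread(f"pics/{n}0.png")
    hsv=cv2.cvtColor(im,cv2.COLOR_BGR2HSV); sat=hsv[...,1]
    for nm,src,c,z,r0,r1,s in [("rim outer",im,(.537,.013),.132,.08,.105,1),("rim inner",im,(.537,.013),.132,.065,.085,-1),
        ("lid plate sat",sat,(.480,-.208),.02,.08,.105,1),("wheel outer",im,(.565,.22),.159,.048,.068,1)]:
        P=edgepts(src,n,c,z,r0,r1,None,s); x,e=circ(P,z); print(n,nm,len(P),x,e)
    t=arm.camera(n)
    for th in("lid","lid_knob","chamber_mouth","crank_handle","valve_wheel"):
        for r in arm.regions_of(th,n)[:3]:
            ys,xs=np.where(r['mask']); print(n,th,round(r['conf'],2),r['position'],len(xs),xs.min() if len(xs) else 0,xs.max() if len(xs) else 0,ys.min() if len(xs) else 0,ys.max() if len(xs) else 0)
E
python3 m.py
```

```text
top rim outer 90 [0.5357 0.0113 0.089 ] 0.0031796269204398533
top rim inner 90 [0.5365 0.012  0.0682] 0.0005063439395352207
top lid plate sat 90 [ 0.4793 -0.2048  0.0897] 0.0004601181489909803
top wheel outer 90 [0.5674 0.2181 0.0575] 0.002254505517354858
top lid 0.83 [483.1, 237.3] 3125 450 513 209 270
top lid 0.77 [421.1, 162.1] 5244 382 465 125 206
top lid 0.63 [403.8, 254.4] 3062 372 433 222 284
top lid_knob 0.92 [482.6, 236.6] 3154 450 514 209 270
top lid_knob 0.85 [402.8, 251.8] 3064 372 433 222 284
top lid_knob 0.6 [422.1, 163.3] 5104 383 464 126 205
top chamber_mouth 0.89 [288.9, 230.3] 11145 214 365 182 281
top valve_wheel 0.6 [246.7, 224.0] 1086 224 268 200 244
side rim outer 90 [0.5382 0.0096 0.0887] 0.0018660946078862873
side rim inner 90 [0.5383 0.0089 0.075 ] 0.0010633814727127678
side lid plate sat 90 [ 0.4816 -0.2081  0.0915] 0.0015305977904576662
side wheel outer 89 [0.5692 0.2185 0.0583] 0.002457516675623626
side lid 0.82 [377.3, 294.0] 5171 336 421 255 329
side lid 0.68 [314.7, 364.6] 4104 282 354 330 399
side lid 0.62 [284.0, 291.4] 3008 250 315 264 321
side lid_knob 0.98 [316.1, 364.1] 4109 282 354 330 399
side lid_knob 0.67 [280.0, 290.1] 3055 250 316 264 321
side lid_knob 0.57 [378.2, 289.5] 5042 336 421 254 329
side chamber_mouth 0.57 [282.3, 205.3] 7647 241 324 137 260
side crank_handle 0.64 [270.3, 147.3] 108 267 273 141 157
side crank_handle 0.43 [281.1, 291.7] 3030 251 316 264 321
side valve_wheel 0.63 [275.2, 152.6] 578 261 296 137 161
```

Call:
{"fn": "drive_tool", "kwargs": {"commands": [[[0.018, -0.045, 0], 0], [[0.036, -0.09, 0], 0], [[0.054, -0.135, 0], 0], [[0.072, -0.18, 0], 0], [[0.09, -0.225, 0], 0], [[0.108, -0.27, 0], 0], [[0.126, -0.315, 0], 0], [[0.144, -0.36, 0], 0]], "grip": 1}}

```text
t: 2.3
position: [0.3248, 0.2104, 0.2504]
tcp_rot: [[0.954, -0.3, 0.001], [-0.3, -0.954, 0.001], [0.0, -0.001, -1.0]]
contact_force: [2.3, 0.4, 0.6]
width: 0.0856
```

```bash
python3 - <<'E'
from h import *
np.set_printoptions(precision=4,suppress=True)
s=arm.sense(); print({k:s[k] for k in("t","position","joint_positions","tcp_rot","contact_force","width")})
print(atz("top",(258.3,235),.225), atz("top",(256.3,237.),.199))
E
```

```text
{'t': 2.3, 'position': array([0.3248, 0.2104, 0.2504]), 'joint_positions': array([ 1.1076, -0.5585, -0.403 ,  0.0002, -1.7248,  0.1584]), 'tcp_rot': array([[ 0.9539, -0.3001,  0.0008],
       [-0.3001, -0.9539,  0.0013],
       [ 0.0004, -0.0014, -1.    ]]), 'contact_force': array([2.3436, 0.427 , 0.5679]), 'width': 0.08556458598652425}
[0.5339 0.1759 0.225 ] [0.5288 0.1851 0.199 ]
```

Call:
{"fn": "drive_tool", "kwargs": {"commands": [[[0.016, -0.044, 0], 0], [[0.033, -0.088, 0], 0], [[0.05, -0.132, 0], 0], [[0.067, -0.176, 0], 0], [[0.083, -0.22, 0], 0], [[0.1, -0.264, 0], 0], [[0.117, -0.308, 0], 0], [[0.133, -0.352, 0], 0]]}}

```text
t: 3.1
position: [0.4579, -0.1421, 0.2502]
tcp_rot: [[0.953, -0.301, 0.001], [-0.301, -0.953, 0.0], [0.001, -0.0, -1.0]]
contact_force: [1.8, 1.4, 0.4]
width: 0.0854
```

Call:
{"fn": "drive_tool", "kwargs": {"commands": [[[0.011, -0.03, -0.02], 0], [[0.022, -0.064, -0.04], 0], [[0.022, -0.064, -0.08], 0], [[0.022, -0.064, -0.11], 0], [[0.022, -0.064, -0.13], 0], [[0.022, -0.064, -0.13], 0]]}}

```text
t: 3.7
position: [0.4778, -0.2036, 0.1165]
tcp_rot: [[0.953, -0.302, -0.006], [-0.302, -0.953, 0.001], [-0.006, 0.001, -1.0]]
contact_force: [-0.3, 0.1, 0.1]
width: 0.0859
```

```bash
python3 - <<'E'
from h import *
np.set_printoptions(precision=4,suppress=True)
s=arm.sense(); print({k:s[k] for k in("t","position","joint_positions","contact_force","width")})
for n in("top","side"):
    cv2.imwrite(f"pics/{n}1.png",arm.camera(n))
a=cv2.imread("pics/top1.png")[170:330,330:530];b=cv2.imread("pics/side1.png")[200:360,200:400]
cv2.imwrite("pics/z1.png",np.hstack([cv2.resize(a,(480,400)),cv2.resize(b,(320,400)) if 0 else cv2.resize(b[:,:160],(320,400))]))
E
```

```text
{'t': 3.7, 'position': array([ 0.4778, -0.2036,  0.1165]), 'joint_positions': array([-0.0155, -0.1469, -0.3378, -0.0011, -1.3856,  1.2802]), 'contact_force': array([-0.2812,  0.0633,  0.125 ]), 'width': 0.08586066930275427}
```

View pics/z1.png

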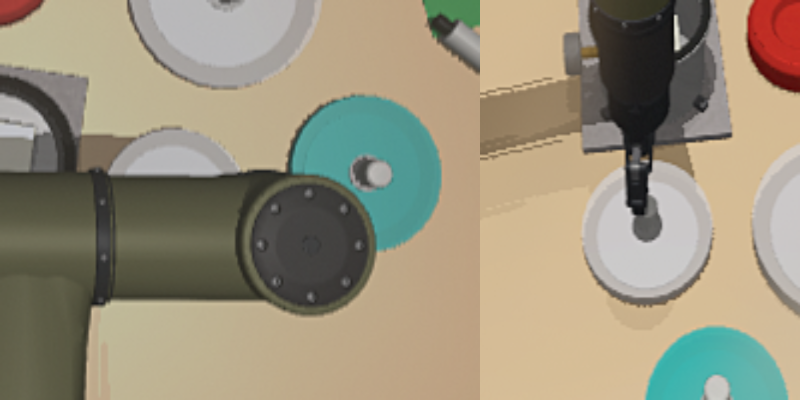

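Call:
{"fn": "drive_tool", "kwargs": {"commands": [[[0.001, -0.002, 0], 0], [[0.001, -0.002, -0.02], 0], [[0.001, -0.002, -0.04], 0], [[0.001, -0.002, -0.055], 0], [[0.001, -0.002, -0.065], 0], [[0.001, -0.002, -0.072], 0], [[0.001, -0.002, -0.072], 0], [[0.001, -0.002, -0.072], 0]]}}

```text
t: 4.6
position: [0.4811, -0.206, 0.0487]
tcp_rot: [[0.954, -0.301, 0.001], [-0.301, -0.954, -0.001], [0.001, 0.0, -1.0]]
contact_force: [-0.5, -0.5, 0.3]
width: 0.0855
```

```bash
python3 - <<'E'
from h import *
np.set_printoptions(precision=4,suppress=True)
s=arm.sense(); print({k:s[k] for k in("t","position","contact_force","width")})
for n in("top","side"):
    cv2.imwrite(f"pics/{n}2.png",arm.camera(n))
b=cv2.imread("pics/side2.png")[240:340,220:350]
cv2.imwrite("pics/z2.png",cv2.resize(b,(780,600),interpolation=cv2.INTER_CUBIC))
E
```

```text
{'t': 4.6, 'position': array([ 0.4811, -0.206 ,  0.0487]), 'contact_force': array([-0.516 , -0.492 ,  0.2697]), 'width': 0.08549018784548362}
```

View pics/z2.png

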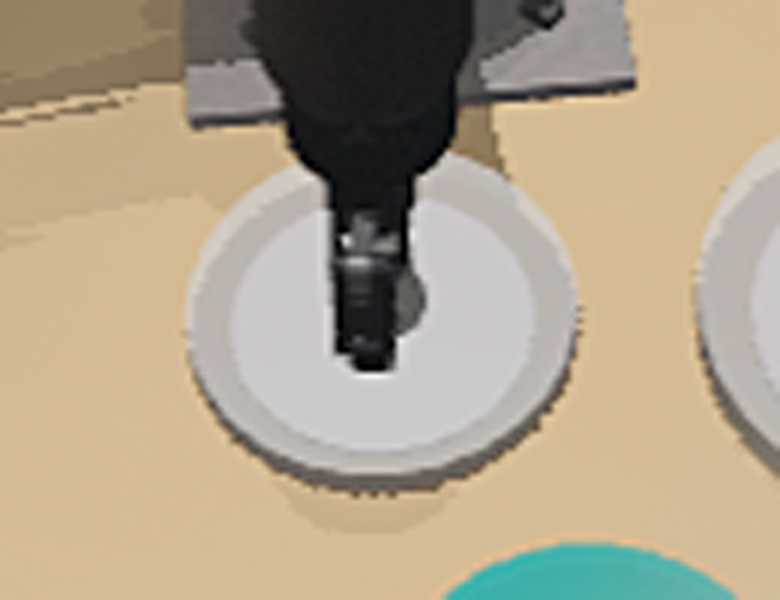

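Call:
{"fn": "drive_tool", "kwargs": {"commands": [[[0, 0, 0], 0], [[0, 0, 0], 0], [[0, 0, 0], 0], [[0, 0, 0], 0], [[0, 0, 0], 0], [[0, 0, 0], 0], [[0, 0, 0], 0], [[0, 0, 0], 0]], "grip": -1, "squeeze": 30}}

```text
t: 5.5
position: [0.481, -0.2056, 0.0484]
tcp_rot: [[0.954, -0.301, 0.001], [-0.301, -0.954, 0.0], [0.001, -0.0, -1.0]]
contact_force: [0.5, 5.1, 4.4]
width: 0.0308
```

Call:
{"fn": "drive_tool", "kwargs": {"commands": [[[0, 0, 0], 0], [[0, 0, 0], 0], [[0, 0, 0.005], 0], [[0, 0, 0.015], 0], [[0, 0, 0.03], 0], [[0, 0, 0.03], 0], [[0, 0, 0.03], 0]], "squeeze": 80}}

```text
t: 6.2
position: [0.4808, -0.2059, 0.0784]
tcp_rot: [[0.954, -0.301, 0.001], [-0.301, -0.954, 0.0], [0.001, -0.0, -1.0]]
contact_force: [-0.4, -0.5, -6.8]
width: 0.0293
```

```bash
python3 - <<'E'
from h import *
np.set_printoptions(precision=4,suppress=True)
s=arm.sense(); print({k:s[k] for k in("t","position","contact_force","moment","width")})
for n in("top","side"):
    cv2.imwrite(f"pics/{n}3.png",arm.camera(n))
b=cv2.imread("pics/side3.png")[230:340,220:350]
cv2.imwrite("pics/z3.png",cv2.resize(b,(710,600),interpolation=cv2.INTER_CUBIC))
E
```

```text
{'t': 6.2, 'position': array([ 0.4808, -0.2059,  0.0784]), 'contact_force': array([-0.4256, -0.4934, -6.7642]), 'moment': array([ 0.0267,  0.0123, -0.0244]), 'width': 0.029342653832724684}
```

View pics/z3.png

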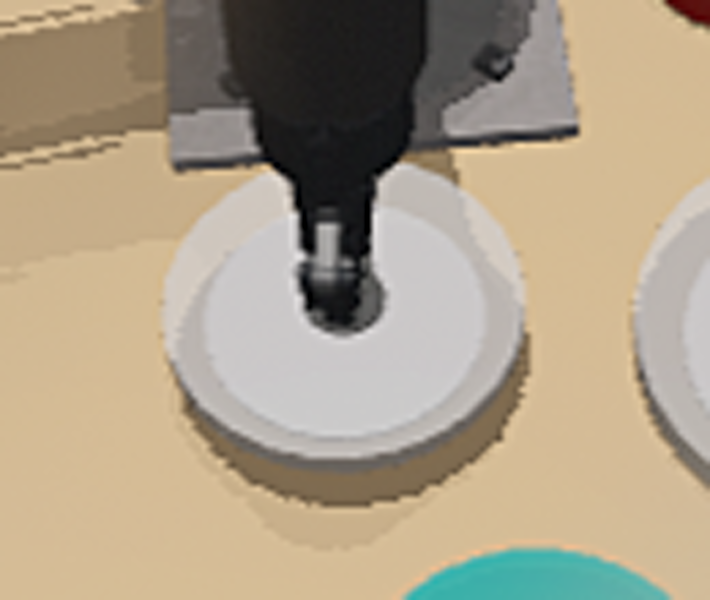

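Call:
{"fn": "drive_tool", "kwargs": {"commands": [[[0, 0, 0.025], 0], [[0, 0, 0.055], 0], [[0, 0, 0.085], 0], [[0, 0, 0.115], 0], [[0, 0, 0.135], 0], [[0, 0, 0.145], 0], [[0, 0, 0.145], 0]]}}

```text
t: 7.0
position: [0.481, -0.2059, 0.2237]
tcp_rot: [[0.954, -0.301, 0.002], [-0.301, -0.954, -0.0], [0.002, -0.0, -1.0]]
contact_force: [-0.5, 0.9, -6.4]
width: 0.03
```

Call:
{"fn": "drive_tool", "kwargs": {"commands": [[[0.005, 0.02, 0], 0], [[0.015, 0.055, 0], 0], [[0.025, 0.095, 0], 0], [[0.035, 0.135, 0], 0], [[0.045, 0.175, 0], 0], [[0.053, 0.202, 0], 0], [[0.057, 0.217, 0], 0], [[0.057, 0.217, 0], 0]]}}

```text
t: 7.8
position: [0.5374, 0.0128, 0.2207]
tcp_rot: [[0.954, -0.299, -0.003], [-0.299, -0.954, -0.0], [-0.003, 0.001, -1.0]]
contact_force: [0.2, -1.0, -5.6]
width: 0.0296
```

```bash
python3 - <<'E'
from fit import *
np.set_printoptions(precision=4,suppress=True)
s=arm.sense(); print({k:s[k] for k in("t","position","joint_positions","contact_force","moment","width")})
for n in("top","side"):
    cv2.imwrite(f"pics/{n}4.png",arm.camera(n))
a=cv2.imread("pics/top4.png")[150:310,250:410];b=cv2.imread("pics/side4.png")[100:280,200:380]
cv2.imwrite("pics/z4.png",np.hstack([cv2.resize(a,(400,400)),cv2.resize(b,(400,400),interpolation=cv2.INTER_CUBIC)]))
E
```

```text
{'t': 7.8, 'position': array([0.5374, 0.0128, 0.2207]), 'joint_positions': array([ 0.3975, -0.1252, -0.1283, -0.0008, -1.5709,  0.8698]), 'contact_force': array([ 0.1515, -1.0295, -5.5532]), 'moment': array([-0.102 , -0.0106,  0.045 ]), 'width': 0.02959982124777145}
```

View pics/z4.png

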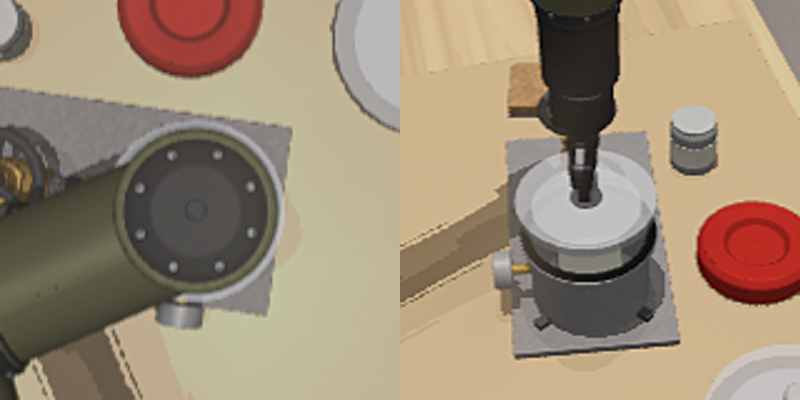

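Call:
{"fn": "drive_tool", "kwargs": {"commands": [[[0, 0, -0.01], 0], [[0, 0, -0.025], 0], [[0, 0, -0.033], 0], [[0, 0, -0.033], 0], [[0, 0, -0.033], 0]]}}

```text
t: 8.4
position: [0.5375, 0.0108, 0.1898]
tcp_rot: [[0.954, -0.301, -0.0], [-0.301, -0.954, -0.001], [-0.0, 0.001, -1.0]]
contact_force: [-1.0, -0.6, -5.0]
width: 0.0297
```

```bash
python3 - <<'E'
from fit import *
np.set_printoptions(precision=4,suppress=True)
s=arm.sense(); print({k:s[k] for k in("t","position","contact_force","moment","width")})
p=s['position']
for n in("top","side"):
    im=arm.camera(n); cv2.imwrite(f"pics/{n}5.png",im)
    z=p[2]-.027
    for nm,src in(("gray",im),("sat",cv2.cvtColor(im,cv2.COLOR_BGR2HSV)[...,1])):
      for sg in(1,-1):
        P=edgepts(src,n,p[:2],z,.08,.1,None,sg); x,e=circ(P,z); print(n,nm,sg,len(P),x,e)
b=cv2.imread("pics/side5.png")[150:270,220:350]
o=cv2.resize(b,(650,600),interpolation=cv2.INTER_CUBIC)
def draw(c,z,r,col):
    q=np.array([(proj("side",[c[0]+r*np.cos(a),c[1]+r*np.sin(a),z])-[220,150]+.5)*5 for a in np.linspace(0,6.29,90)]).astype(int)
    cv2.polylines(o,[q],True,col,1)
draw((.5383,.0093),.132,.09,(0,0,255)); draw(p,p[2]-.027,.09,(255,0,0)); draw(p,p[2]-.041,.09,(0,255,0))
cv2.imwrite("pics/z5.png",o)
E
```

```text
{'t': 8.4, 'position': array([0.5375, 0.0108, 0.1898]), 'contact_force': array([-0.9693, -0.5545, -4.9629]), 'moment': array([ 0.0564,  0.0212, -0.0046]), 'width': 0.029725123716514344}
top gray 1 75 [0.5393 0.013  0.087 ] 0.0046193169908213755
top gray -1 74 [0.5354 0.0095 0.0895] 0.0026148705381912832
top sat 1 79 [0.5364 0.0092 0.0905] 0.003450427958976633
top sat -1 56 [0.538  0.0168 0.088 ] 0.003947423631782373
side gray 1 73 [0.54   0.0147 0.0914] 0.005796698268965318
side gray -1 89 [0.5379 0.008  0.0893] 0.0014640929781281464
side sat 1 87 [0.5387 0.0077 0.0909] 0.0031613702734141964
side sat -1 41 [0.5373 0.0083 0.0953] 0.002537500366099044
```

View pics/z5.png

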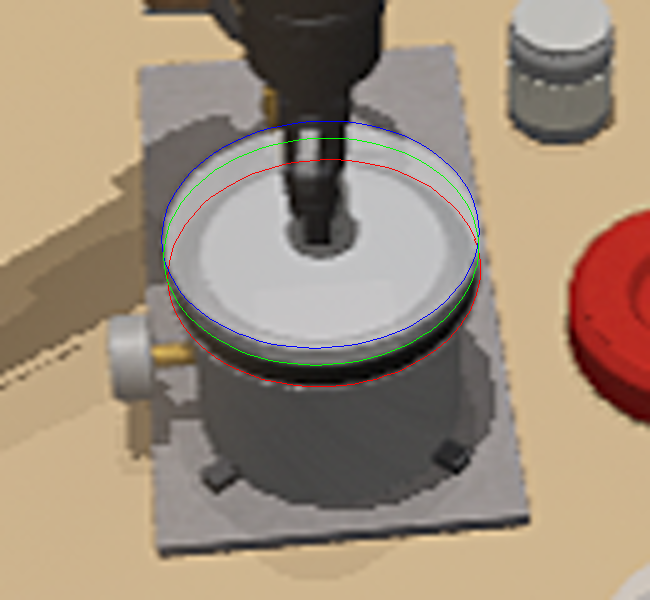

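Call:
{"fn": "drive_tool", "kwargs": {"commands": [[[0.001, 0.001, -0.003], 0], [[0.001, 0.001, -0.007], 0], [[0.001, 0.001, -0.01], 0], [[0.001, 0.001, -0.012], 0], [[0.001, 0.001, -0.014], 0], [[0.001, 0.001, -0.014], 0], [[0.001, 0.001, -0.014], 0]]}}

```text
t: 9.2
position: [0.5386, 0.0121, 0.176]
tcp_rot: [[0.954, -0.301, 0.0], [-0.301, -0.954, -0.0], [0.0, 0.0, -1.0]]
contact_force: [-0.5, -0.1, -5.3]
width: 0.0298
```

Call:
{"fn": "drive_tool", "kwargs": {"commands": [[[0, 0, -0.001], 0], [[0, 0, -0.002], 0], [[0, 0, -0.002], 0]]}}

```text
t: 9.5
position: [0.5388, 0.0121, 0.1747]
tcp_rot: [[0.954, -0.301, 0.001], [-0.301, -0.954, -0.0], [0.001, -0.0, -1.0]]
contact_force: [-0.9, -0.2, -1.1]
width: 0.0293
```

Call:
{"fn": "drive_tool", "kwargs": {"commands": [[[0, 0, -0.001], 0], [[0, 0, -0.001], 0], [[0, 0, -0.001], 0]]}}

```text
t: 9.8
position: [0.5388, 0.0121, 0.1747]
tcp_rot: [[0.954, -0.301, 0.002], [-0.301, -0.954, -0.0], [0.002, -0.0, -1.0]]
contact_force: [-4.7, 0.9, 4.6]
width: 0.0296
```

```bash
python3 - <<'E'
from fit import *
np.set_printoptions(precision=4,suppress=True)
s=arm.sense(); print({k:s[k] for k in("t","position","contact_force","moment","width")})
im=arm.camera("side"); cv2.imwrite("pics/side6.png",im)
o=cv2.resize(im[150:270,220:350],(650,600),interpolation=cv2.INTER_CUBIC)
cv2.imwrite("pics/z6.png",o)
E
```

```text
{'t': 9.8, 'position': array([0.5388, 0.0121, 0.1747]), 'contact_force': array([-4.6701,  0.9062,  4.6471]), 'moment': array([ 0.4704,  1.6838, -0.0073]), 'width': 0.02959501598958264}
```

View pics/z6.png

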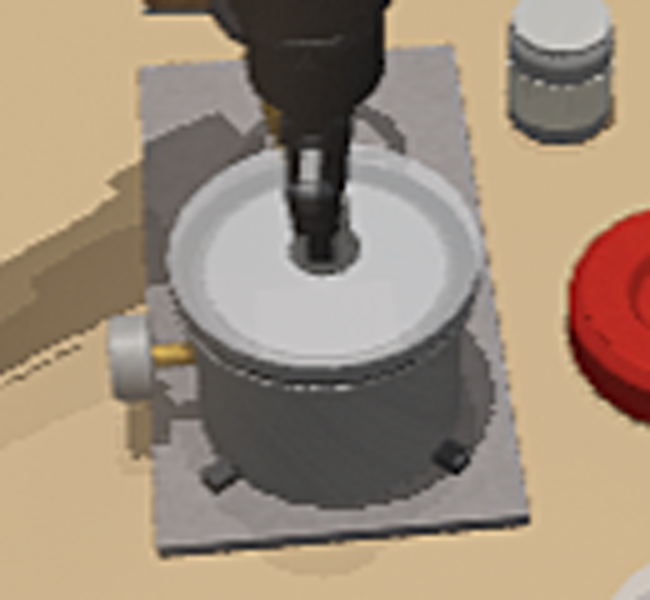

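Call:
{"fn": "drive_tool", "kwargs": {"commands": [[[0, 0, 0.001], 0], [[0, 0, 0.001], 0]], "squeeze": 20}}

```text
t: 10.05
position: [0.5388, 0.0121, 0.1747]
tcp_rot: [[0.954, -0.301, 0.001], [-0.301, -0.954, -0.0], [0.001, -0.0, -1.0]]
contact_force: [-4.2, 0.2, 2.3]
width: 0.0297
```

Call:
{"fn": "drive_tool", "kwargs": {"commands": [[[0, 0, 0], 0], [[0, 0, 0], 0], [[0, 0, 0], 0], [[0, 0, 0], 0], [[0, 0, 0], 0]], "grip": 0.2}}

```text
t: 10.55
position: [0.5387, 0.0121, 0.174]
tcp_rot: [[0.954, -0.301, 0.0], [-0.301, -0.954, -0.0], [0.0, 0.0, -1.0]]
contact_force: [-0.4, -0.0, -0.9]
width: 0.051
```

Call:
{"fn": "drive_tool", "kwargs": {"commands": [[[0, 0, 0], 0], [[0, 0, 0], 0], [[0, 0, 0], 0], [[0, 0, 0], 0], [[0, 0, 0.02], 0], [[0, 0, 0.055], 0], [[0, 0, 0.1], 0], [[0, 0, 0.12], 0]], "grip": 1}}

```text
t: 11.35
position: [0.5393, 0.0118, 0.2988]
tcp_rot: [[0.954, -0.301, 0.006], [-0.301, -0.954, 0.0], [0.005, -0.002, -1.0]]
contact_force: [0.1, -0.1, -0.1]
width: 0.0853
```

Call:
{"fn": "drive_tool", "kwargs": {"commands": [[[-0.03, -0.035, 0], 0], [[-0.06, -0.07, 0], 0], [[-0.09, -0.105, 0], 0], [[-0.12, -0.14, 0], 0], [[-0.14, -0.175, 0], 0], [[-0.14, -0.2, 0], 0]]}}

```text
t: 11.95
position: [0.3968, -0.1896, 0.2957]
tcp_rot: [[0.953, -0.302, 0.004], [-0.302, -0.953, -0.001], [0.004, -0.001, -1.0]]
contact_force: [1.1, 1.0, -0.7]
width: 0.0855
```

```bash
python3 - <<'E'
from fit import *
np.set_printoptions(precision=4,suppress=True)
s=arm.sense(); print({k:s[k] for k in("t","position","joint_positions")})
for n in("top","side"):
    im=arm.camera(n); cv2.imwrite(f"pics/{n}7.png",im)
    sat=cv2.cvtColor(im,cv2.COLOR_BGR2HSV)[...,1]
    for nm,src,c,z,r0,r1,sg in [("lid",im,(.537,.011),.146,.08,.1,-1),("wheel outer",im,(.568,.218),.159,.048,.065,1),("wheel inner",im,(.568,.218),.159,.035,.05,-1)]:
        P=edgepts(src,n,c,z,r0,r1,None,sg); x,e=circ(P,z); print(n,nm,sg,len(P),x,e)
    for t in("lid_knob","crank_handle","handle_mid","wheel_center"):
        for r in arm.pinpoint(t,n)[:2]: print(n,t,round(r['conf'],2),r['position'])
    for t in("crank_handle",):
        for r in arm.regions_of(t,n)[:2]: print(n,t,round(r['conf'],2),r['position'],r['mask'].sum())
a=cv2.imread("pics/top7.png")[190:270,210:370];b=cv2.imread("pics/side7.png")[120:260,220:350]
cv2.imwrite("pics/z7.png",cv2.resize(a,(800,400),interpolation=cv2.INTER_CUBIC));cv2.imwrite("pics/z7b.png",cv2.resize(b,(557,600),interpolation=cv2.INTER_CUBIC))
E
```

```text
{'t': 11.95, 'position': array([ 0.3968, -0.1896,  0.2957]), 'joint_positions': array([ 0.0181, -0.3854, -0.2046,  0.0006, -1.7478,  1.2463])}
top lid -1 82 [0.5367 0.011  0.0899] 0.0010444372017099257
top wheel outer 1 90 [0.5675 0.2184 0.0574] 0.0019578405883038624
top wheel inner -1 90 [0.567  0.2195 0.042 ] 0.0015613422519094996
top lid_knob 0.9 [328.1, 230.3]
top lid_knob 0.86 [487.4, 238.4]
top crank_handle 0.56 [262.0, 237.4]
top handle_mid 0.54 [256.5, 234.0]
top wheel_center 0.8 [242.5, 220.9]
side lid -1 90 [0.5387 0.0107 0.0898] 0.0026329326655005893
side wheel outer 1 88 [0.5694 0.2184 0.0582] 0.0015415164336471546
side wheel inner -1 71 [0.5655 0.2159 0.044 ] 0.002398927452861103
side lid_knob 0.64 [314.2, 356.4]
side lid_knob 0.6 [376.2, 277.7]
side crank_handle 0.59 [272.0, 153.9]
side handle_mid 0.53 [269.8, 151.0]
side wheel_center 0.83 [278.5, 150.4]
side crank_handle 0.43 [269.6, 147.2] 110
```

View pics/z7.png

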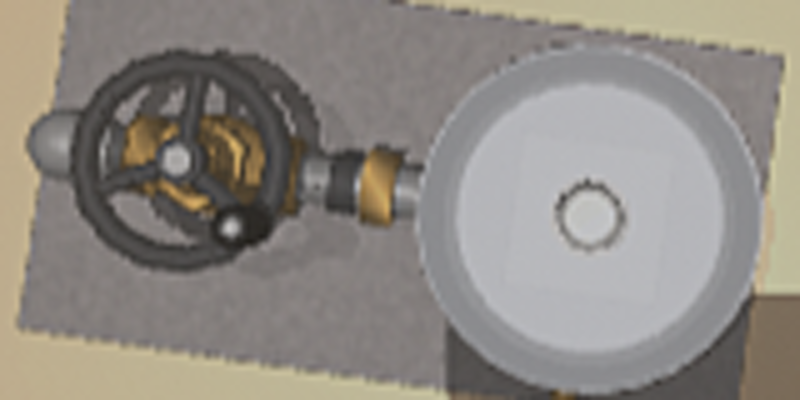

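View pics/z7b.png

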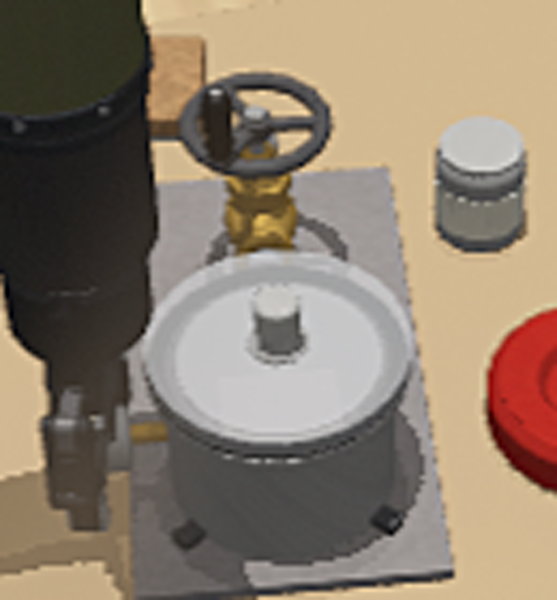

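```bash
python3 - <<'E'
from fit import *
np.set_printoptions(precision=4,suppress=True)
W=np.array([.5683,.2184])
print(atz("top",(256.4,235.2),.225)); print(atz("side",(269.9,141.8),.225),atz("side",(270.6,155.5),.169),atz("side",(269.6,147.2),.199))
print(atz("top",(256.5,234),.199),atz("top",(262,237.4),.169),atz("side",(269.8,151),.199),atz("side",(272,153.9),.169))
for d in range(200,340,5):
    a=np.radians(d); 
    x=np.array([W[0]+.05*np.cos(a),W[1]+.05*np.sin(a)])
    if 215<=d<=285: print(d,x,proj("top",[*x,.225]),proj("top",[*x,.169]),proj("side",[*x,.225]),proj("side",[*x,.169]))
E
```

```text
[0.5334 0.1804 0.225 ]
[0.5359 0.1788 0.225 ] [0.5354 0.1813 0.169 ] [0.5349 0.1852 0.199 ]
[0.5361 0.1847 0.199 ] [0.5273 0.176  0.169 ] [0.5319 0.1679 0.199 ] [0.5411 0.1875 0.169 ]
215 [0.5273 0.1897] [252.4667 237.8079] [256.5409 237.4259] [266.3302 139.9902] [267.4469 154.1916]
220 [0.53   0.1863] [253.9262 236.6723] [257.9185 236.3534] [267.4358 140.5657] [268.5254 154.7688]
225 [0.5329 0.183 ] [255.2828 235.415 ] [259.1989 235.166 ] [268.6236 141.0757] [269.6839 155.2801]
230 [0.5362 0.1801] [256.5262 234.0458] [260.3724 233.8728] [269.8845 141.5157] [270.9132 155.7212]
235 [0.5396 0.1774] [257.647  232.5752] [261.4299 232.484 ] [271.2083 141.8821] [272.2037 156.0884]
240 [0.5433 0.1751] [258.6365 231.0147] [262.3635 231.0101] [272.5846 142.1718] [273.545  156.3786]
245 [0.5472 0.1731] [259.4875 229.3763] [263.1662 229.4625] [274.0021 142.3821] [274.9265 156.5893]
250 [0.5512 0.1714] [260.1934 227.6726] [263.8318 227.8533] [275.4496 142.5115] [276.3368 156.7186]
255 [0.5554 0.1701] [260.7491 225.9166] [264.3555 226.1946] [276.9152 142.5586] [277.7647 156.7655]
260 [0.5596 0.1692] [261.1503 224.122 ] [264.7333 224.4993] [278.387  142.5232] [279.1984 156.7295]
265 [0.5639 0.1686] [261.3944 222.3023] [264.9626 222.7803] [279.853  142.4056] [280.6265 156.6111]
270 [0.5683 0.1684] [261.4794 220.4715] [265.0417 221.0508] [281.3015 142.2067] [282.0373 156.4111]
275 [0.5727 0.1686] [261.405  218.6436] [264.9702 219.3239] [282.7205 141.9283] [283.4194 156.1314]
280 [0.577  0.1692] [261.1719 216.8325] [264.7488 217.6128] [284.0988 141.5728] [284.7617 155.7744]
285 [0.5812 0.1701] [260.7821 215.0519] [264.3793 215.9304] [285.4253 141.1432] [286.0535 155.343 ]
```

Call:
{"fn": "drive_tool", "kwargs": {"commands": [[[0.01, 0.045, 0], 0], [[0.025, 0.09, 0], 0], [[0.045, 0.135, 0], 0], [[0.065, 0.18, 0], 0], [[0.08, 0.225, 0], 0], [[0.1, 0.27, 0], 0], [[0.115, 0.315, 0], 0], [[0.13, 0.355, 0], 0]]}}

```text
t: 13.35
position: [0.5288, 0.1698, 0.2937]
tcp_rot: [[0.954, -0.3, -0.0], [-0.3, -0.954, -0.0], [-0.0, 0.0, -1.0]]
contact_force: [1.6, -0.1, 0.1]
width: 0.0852
```

Call:
{"fn": "drive_tool", "kwargs": {"commands": [[[0.006, 0.014, 0], 0], [[0.006, 0.014, 0], 0], [[0.006, 0.014, 0], 0]]}}

```text
t: 13.65
position: [0.5345, 0.181, 0.2939]
tcp_rot: [[0.954, -0.301, -0.0], [-0.301, -0.954, -0.001], [-0.0, 0.001, -1.0]]
contact_force: [-0.9, -0.3, 0.1]
width: 0.0854
```

```bash
python3 - <<'E'
from fit import *
np.set_printoptions(precision=4,suppress=True)
s=arm.sense(); print({k:s[k] for k in("t","position","joint_positions","contact_force","moment","width")})
for n in("top","side"):
    cv2.imwrite(f"pics/{n}8.png",arm.camera(n))
b=cv2.imread("pics/side8.png")[90:190,220:350]
cv2.imwrite("pics/z8.png",cv2.resize(b,(780,600),interpolation=cv2.INTER_CUBIC))
E
```

```text
{'t': 13.65, 'position': array([0.5345, 0.181 , 0.2939]), 'joint_positions': array([ 0.6823, -0.0449,  0.0797,  0.0003, -1.696 ,  0.583 ]), 'contact_force': array([-0.9193, -0.334 ,  0.0561]), 'moment': array([-0.0227,  0.063 , -0.0163]), 'width': 0.08544410764124685}
```

View pics/z8.png

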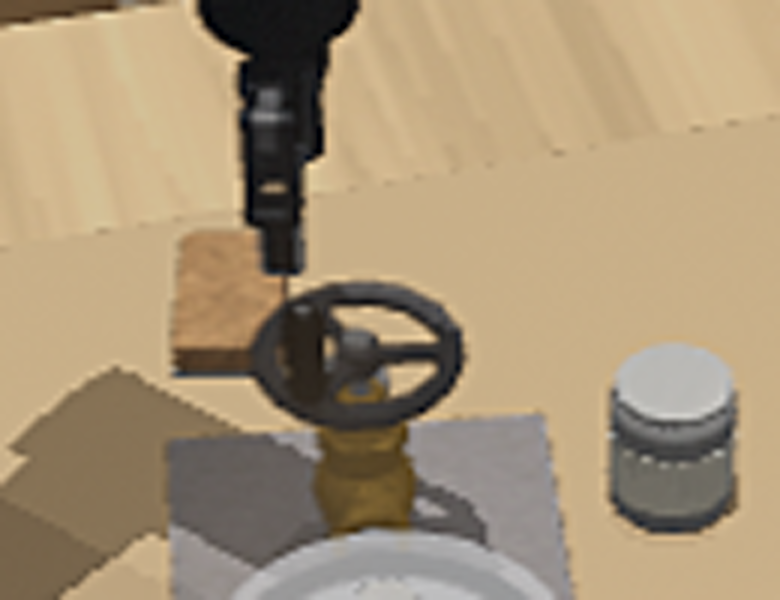

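Call:
{"fn": "drive_tool", "kwargs": {"commands": [[[0.0, 0, -0.03], 0], [[0.0, 0, -0.06], 0], [[0.0, 0, -0.075], 0], [[0.0, 0, -0.086], 0], [[0.0, 0, -0.093], 0], [[0.0, 0, -0.093], 0], [[0.0, 0, -0.093], 0]]}}

```text
t: 14.45
position: [0.535, 0.1812, 0.2021]
tcp_rot: [[0.954, -0.301, 0.001], [-0.301, -0.954, 0.0], [0.001, -0.001, -1.0]]
contact_force: [-0.8, 0.6, 0.3]
width: 0.0852
```

```bash
python3 - <<'E'
from fit import *
np.set_printoptions(precision=4,suppress=True)
s=arm.sense(); print({k:s[k] for k in("t","position","contact_force","moment","width")})
for n in("side",):
    cv2.imwrite(f"pics/{n}9.png",arm.camera(n))
b=cv2.imread("pics/side9.png")[90:190,220:350]
cv2.imwrite("pics/z9.png",cv2.resize(b,(780,600),interpolation=cv2.INTER_CUBIC))
E
```

```text
{'t': 14.45, 'position': array([0.535 , 0.1812, 0.2021]), 'contact_force': array([-0.8463,  0.6113,  0.332 ]), 'moment': array([-0.0039,  0.0116, -0.0405]), 'width': 0.08517074463622021}
```

View pics/z9.png

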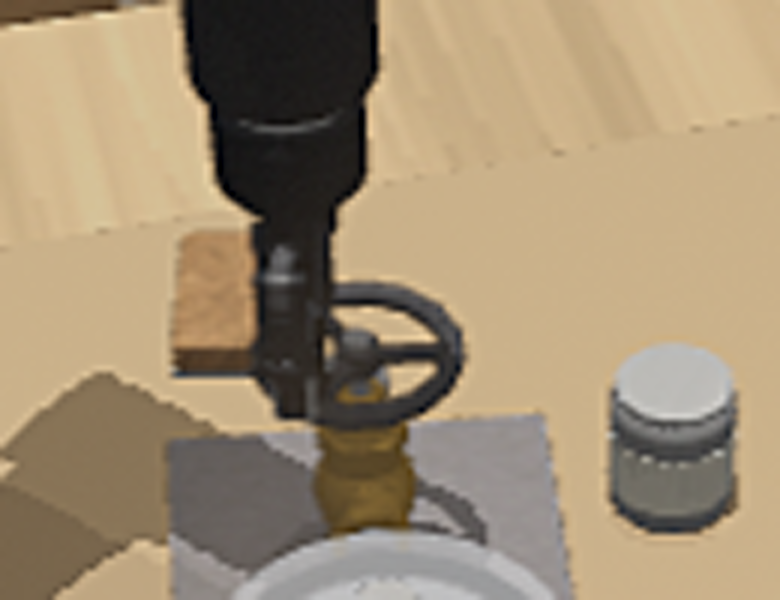

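Call:
{"fn": "drive_tool", "kwargs": {"commands": [[[0, 0, 0], 0], [[0, 0, 0], 0], [[0, 0, 0], 0], [[0, 0, 0], 0], [[0, 0, 0], 0], [[0, 0, 0], 0], [[0, 0, 0], 0], [[0, 0, 0], 0]], "grip": -1, "squeeze": 25}}

```text
t: 15.3
position: [0.5354, 0.1823, 0.2014]
tcp_rot: [[0.954, -0.3, 0.002], [-0.3, -0.954, 0.002], [0.002, -0.003, -1.0]]
contact_force: [2.8, 4.0, -0.3]
width: 0.0212
```

Call:
{"fn": "drive_tool", "kwargs": {"commands": [[[0, 0, 0], 0], [[0, 0, 0], 0], [[0, 0, 0], 0]], "squeeze": 40}}

```text
t: 15.6
position: [0.5354, 0.1823, 0.2014]
tcp_rot: [[0.954, -0.3, 0.003], [-0.3, -0.954, 0.002], [0.002, -0.003, -1.0]]
contact_force: [4.7, 4.1, 1.0]
width: 0.0208
```

```bash
python3 - <<'E'
from fit import *
np.set_printoptions(precision=4,suppress=True)
s=arm.sense(); print({k:s[k] for k in("t","position","contact_force","moment","width")})
W=np.array([.5683,.2184]); d=s['position'][:2]-W; print(np.hypot(*d),np.degrees(np.arctan2(d[1],d[0])))
# clockwise path table: offsets from handle at angle A0
A0=228
for st in range(0,241,20):
    a=np.radians(A0-st); b=np.radians(A0); print(st, .05*np.array([np.cos(a)-np.cos(b),np.sin(a)-np.sin(b)]))
E
```

```text
{'t': 15.6, 'position': array([0.5354, 0.1823, 0.2014]), 'contact_force': array([4.6578, 4.0895, 1.0308]), 'moment': array([ 1.1613, -1.0487, -0.0352]), 'width': 0.020753263423451622}
0.04885109487763097 -132.37763978358552
0 [0. 0.]
20 [-0.0107  0.0137]
40 [-0.0161  0.0302]
60 [-0.0155  0.0476]
80 [-0.0089  0.0637]
100 [0.0027 0.0766]
120 [0.018  0.0847]
140 [0.0352 0.0871]
160 [0.0522 0.0835]
180 [0.0669 0.0743]
200 [0.0776 0.0606]
220 [0.083  0.0441]
240 [0.0824 0.0268]
```

Call:
{"fn": "drive_tool", "kwargs": {"commands": [[[-0.006, 0.0065, 0], 0], [[-0.011, 0.014, 0], 0], [[-0.0145, 0.022, 0], 0], [[-0.016, 0.03, 0], 0], [[-0.0165, 0.039, 0], 0], [[-0.0155, 0.0475, 0], 0], [[-0.013, 0.056, 0], 0], [[-0.009, 0.0635, 0], 0]]}}

```text
t: 16.4
position: [0.5246, 0.2454, 0.2014]
tcp_rot: [[0.954, -0.3, -0.002], [-0.3, -0.954, -0.0], [-0.002, 0.001, -1.0]]
contact_force: [-6.1, -1.5, 4.8]
width: 0.0207
```

```bash
cat > st.py <<'E'
from fit import *
import json,sys
np.set_printoptions(precision=4,suppress=True)
s=arm.sense(); print({k:s[k] for k in("t","position","contact_force","moment","width")})
W=np.array([.5683,.2184]); d=s['position'][:2]-W; print("r,ang",np.hypot(*d),np.degrees(np.arctan2(d[1],d[0])))
E
python3 st.py
```

```text
{'t': 16.4, 'position': array([0.5246, 0.2454, 0.2014]), 'contact_force': array([-6.0995, -1.5397,  4.7853]), 'moment': array([-0.5619,  2.0944,  0.0015]), 'width': 0.02071855643018796}
r,ang 0.05138791262172262 148.31800187160627
```

Call:
{"fn": "drive_tool", "kwargs": {"commands": [[[0.005, 0.007, 0], 0], [[0.0115, 0.013, 0], 0], [[0.019, 0.0175, 0], 0], [[0.027, 0.021, 0], 0], [[0.0355, 0.023, 0], 0], [[0.044, 0.0235, 0], 0], [[0.0525, 0.0225, 0], 0], [[0.061, 0.02, 0], 0]]}}

```text
t: 17.2
position: [0.5864, 0.2669, 0.2015]
tcp_rot: [[0.954, -0.299, -0.0], [-0.299, -0.954, 0.003], [-0.001, -0.003, -1.0]]
contact_force: [-4.0, 1.6, 4.2]
width: 0.0208
```

```bash
python3 st.py; python3 - <<'E'
import numpy as np
for s in (170,180,190,200,210,220,230,240): 
    a=np.radians(228-s);b=np.radians(68); print(s,(.05*np.array([np.cos(a)-np.cos(b),np.sin(a)-np.sin(b)])).round(4))
E
```

```text
{'t': 17.2, 'position': array([0.5864, 0.2669, 0.2015]), 'contact_force': array([-4.0174,  1.5563,  4.2334]), 'moment': array([ 0.6439,  1.3212, -0.0228]), 'width': 0.020783853570701814}
r,ang 0.051783894176756336 69.51809476242975
170 [ 0.0078 -0.004 ]
180 [ 0.0147 -0.0092]
190 [ 0.0207 -0.0156]
200 [ 0.0254 -0.0229]
210 [ 0.0288 -0.0309]
220 [ 0.0308 -0.0394]
230 [ 0.0312 -0.0481]
240 [ 0.0302 -0.0568]
```

Call:
{"fn": "drive_tool", "kwargs": {"commands": [[[0.0075, -0.003, 0], 0], [[0.0145, -0.008, 0], 0], [[0.02, -0.0145, 0], 0], [[0.0245, -0.022, 0], 0], [[0.028, -0.03, 0], 0], [[0.03, -0.0345, 0], 0], [[0.03, -0.0345, 0], 0]]}}

```text
t: 17.9
position: [0.6171, 0.229, 0.2014]
tcp_rot: [[0.953, -0.302, 0.001], [-0.302, -0.953, -0.001], [0.001, 0.0, -1.0]]
contact_force: [-1.0, 0.5, 4.1]
width: 0.0209
```

```bash
python3 st.py
```

```text
{'t': 17.9, 'position': array([0.6171, 0.229 , 0.2014]), 'contact_force': array([-1.0217,  0.5472,  4.0747]), 'moment': array([-0.1856,  0.1271, -0.0464]), 'width': 0.020895341796542358}
r,ang 0.049972065493578174 12.261924715398798
```

Call:
{"fn": "drive_tool", "kwargs": {"commands": [[[0.0005, -0.004, 0], 0], [[0.001, -0.008, 0], 0], [[0.001, -0.012, 0], 0], [[0.001, -0.014, 0], 0], [[0.0005, -0.016, 0], 0], [[0.0005, -0.016, 0], 0]]}}

```text
t: 18.5
position: [0.6174, 0.214, 0.2014]
tcp_rot: [[0.954, -0.301, 0.001], [-0.301, -0.954, 0.0], [0.001, -0.001, -1.0]]
contact_force: [0.9, 2.5, 4.4]
width: 0.0207
```

Call:
{"fn": "drive_tool", "kwargs": {"commands": [[[0, -0.001, 0], 0], [[0, -0.002, 0], 0], [[0, -0.003, 0], 0], [[0, -0.003, 0], 0]]}}

```text
t: 18.9
position: [0.6173, 0.2128, 0.2014]
tcp_rot: [[0.954, -0.3, 0.001], [-0.3, -0.954, 0.003], [0.001, -0.003, -1.0]]
contact_force: [-0.0, 7.7, 5.5]
width: 0.0208
```

Call:
{"fn": "drive_tool", "kwargs": {"commands": [[[0, -0.001, 0], 0], [[0, -0.002, 0], 0], [[0, -0.002, 0], 0]]}}

```text
t: 19.2
position: [0.6173, 0.2126, 0.2014]
tcp_rot: [[0.954, -0.299, 0.002], [-0.299, -0.954, 0.006], [0.001, -0.006, -1.0]]
contact_force: [-1.1, 13.1, 5.9]
width: 0.0212
```

```bash
python3 st.py
```

```text
{'t': 19.2, 'position': array([0.6173, 0.2126, 0.2014]), 'contact_force': array([-1.0908, 13.1366,  5.9217]), 'moment': array([ 4.2439,  0.1796, -0.0206]), 'width': 0.02115989163267488}
r,ang 0.04932776770084834 -6.7531251349702135
```

```bash
cat > W.py <<'E'
import numpy as np
from scipy.optimize import least_squares
P=np.array([[.5354,.1823],[.5246,.2454],[.5864,.2669],[.6171,.229],[.6174,.214],[.6173,.2128]])
r=least_squares(lambda w:np.hypot(*(P-w).T)-.05,[.568,.22]); W=r.x; print(W,r.fun)
S=P[-1]-W; A=np.degrees(np.arctan2(S[1],S[0])); print("stop ang",A)
cmd=np.array([.6174,.209]); 
for k in range(0,9):
    prev=cmd if k==0 else W+.05*np.array([np.cos(np.radians(A+45*k)),np.sin(np.radians(A+45*k))])
cmds=[]
T=[22.5*i for i in range(1,33)]
base=cmd
for i,t in enumerate(T):
    a=np.radians(A+t); q=W+.05*np.array([np.cos(a),np.sin(a)])
    print(t,((q-base)*1e4).round(-0)/1e4)
    if i%8==7: base=base+np.round((q-base)*2000)/2000; print('--',base)
    if i==15: print("cmd end of turn1")
    if i==23: break
E
python3 W.py
```

```text
[0.56785462 0.22039985] [ 4.89834123e-05 -4.03162179e-05  6.19154075e-05 -9.30160856e-06
 -4.29931533e-05  2.60241062e-05]
stop ang -8.738085149469853
22.5 [-0.001   0.0233]
45.0 [-0.0092  0.041 ]
67.5 [-0.0236  0.0542]
90.0 [-0.0419  0.0608]
112.5 [-0.0614  0.06  ]
135.0 [-0.0791  0.0517]
157.5 [-0.0923  0.0373]
180.0 [-0.099  0.019]
-- [0.5184 0.228 ]
202.5 [ 0.0009 -0.0195]
225.0 [ 0.0091 -0.0372]
247.5 [ 0.0235 -0.0504]
270.0 [ 0.0419 -0.057 ]
292.5 [ 0.0613 -0.0562]
315.0 [ 0.079  -0.0479]
337.5 [ 0.0922 -0.0335]
360.0 [ 0.0989 -0.0152]
-- [0.6174 0.213 ]
cmd end of turn1
382.5 [-0.001   0.0193]
405.0 [-0.0092  0.037 ]
427.5 [-0.0236  0.0502]
450.0 [-0.0419  0.0568]
472.5 [-0.0614  0.056 ]
495.0 [-0.0791  0.0477]
517.5 [-0.0923  0.0333]
540.0 [-0.099  0.015]
-- [0.5184 0.228 ]
```

Call:
{"fn": "drive_tool", "kwargs": {"commands": [[[-0.001, 0.0235, 0], 0], [[-0.009, 0.041, 0], 0], [[-0.0235, 0.054, 0], 0], [[-0.042, 0.061, 0], 0], [[-0.0615, 0.06, 0], 0], [[-0.079, 0.0515, 0], 0], [[-0.0925, 0.0375, 0], 0], [[-0.099, 0.019, 0], 0]]}}

```text
t: 20.0
position: [0.5182, 0.2287, 0.2014]
tcp_rot: [[0.954, -0.3, 0.003], [-0.3, -0.954, 0.002], [0.002, -0.002, -1.0]]
contact_force: [13.3, 2.7, -0.3]
width: 0.021
```

```bash
sed -i 's/^W=.*;/W=np.array([.56785,.2204]);/' st.py; python3 st.py
```

```text
{'t': 20.0, 'position': array([0.5182, 0.2287, 0.2014]), 'contact_force': array([13.2781,  2.7132, -0.3334]), 'moment': array([ 1.014 , -4.3838,  0.0141]), 'width': 0.02097851588644467}Traceback (most recent call last):
  File "st.py", line 5, in <module>
    W=np.array([.56785,.2204]); print("r,ang",np.hypot(*d),np.degrees(np.arctan2(d[1],d[0])))
                                                        ^
NameError: name 'd' is not defined. Did you mean: 'id'?
```

Call:
{"fn": "drive_tool", "kwargs": {"commands": [[[0.003, -0.0195, 0], 0], [[0.0115, -0.037, 0], 0], [[0.026, -0.0505, 0], 0], [[0.044, -0.057, 0], 0], [[0.063, -0.056, 0], 0], [[0.0805, -0.048, 0], 0], [[0.0935, -0.0335, 0], 0], [[0.1, -0.015, 0], 0]]}}

```text
t: 20.8
position: [0.6175, 0.2117, 0.2013]
tcp_rot: [[0.953, -0.302, -0.004], [-0.302, -0.953, -0.004], [-0.003, 0.004, -1.0]]
contact_force: [-15.8, -2.4, 12.7]
width: 0.0213
```

```bash
sed -i 's/^W=.*;/W=np.array([.56785,.2204]); d=s["position"][:2]-W;/' st.py; python3 st.py
```

```text
{'t': 20.8, 'position': array([0.6175, 0.2117, 0.2013]), 'contact_force': array([-15.8105,  -2.4278,  12.7273]), 'moment': array([-0.74  ,  5.594 ,  0.0356]), 'width': 0.02128650104209705}
r,ang 0.05036445927350103 -9.904489029465797
```

Call:
{"fn": "drive_tool", "kwargs": {"commands": [[[-0.0005, 0.0, 0], 0], [[-0.001, 0.0, 0], 0], [[-0.001, 0.0, 0], 0]]}}

```text
t: 21.1
position: [0.6174, 0.2136, 0.2014]
tcp_rot: [[0.954, -0.301, 0.001], [-0.301, -0.954, 0.0], [0.001, -0.001, -1.0]]
contact_force: [0.0, 3.1, 4.8]
width: 0.0207
```

```bash
python3 st.py; python3 - <<'E'
import numpy as np
A=-8.74
for k in range(2):
  for s in range(1,17):
    a=np.radians(A+180*k+11.25*s); b=np.radians(A+180*k); print(s,(.05*np.array([np.cos(a)-np.cos(b),np.sin(a)-np.sin(b)])).round(4))
E
```

```text
{'t': 21.1, 'position': array([0.6174, 0.2136, 0.2014]), 'contact_force': array([0.0107, 3.1446, 4.7983]), 'moment': array([ 1.0447, -0.0126, -0.0352]), 'width': 0.02074824148166743}
r,ang 0.04998481842064007 -7.858531468452769
1 [0.0005 0.0098]
2 [-0.0009  0.0195]
3 [-0.0041  0.0287]
4 [-0.0091  0.0372]
5 [-0.0156  0.0445]
6 [-0.0235  0.0503]
7 [-0.0323  0.0546]
8 [-0.0418  0.057 ]
9 [-0.0516  0.0575]
10 [-0.0613  0.0562]
11 [-0.0706  0.0529]
12 [-0.079   0.0479]
13 [-0.0863  0.0414]
14 [-0.0922  0.0335]
15 [-0.0964  0.0247]
16 [-0.0988  0.0152]
1 [-0.0005 -0.0098]
2 [ 0.0009 -0.0195]
3 [ 0.0041 -0.0287]
4 [ 0.0091 -0.0372]
5 [ 0.0156 -0.0445]
6 [ 0.0235 -0.0503]
7 [ 0.0323 -0.0546]
8 [ 0.0418 -0.057 ]
9 [ 0.0516 -0.0575]
10 [ 0.0613 -0.0562]
11 [ 0.0706 -0.0529]
12 [ 0.079  -0.0479]
13 [ 0.0863 -0.0414]
14 [ 0.0922 -0.0335]
15 [ 0.0964 -0.0247]
16 [ 0.0988 -0.0152]
```

Call:
{"fn": "drive_tool", "kwargs": {"commands": [[[0.0005, 0.0095, 0], 0], [[-0.001, 0.019, 0], 0], [[-0.004, 0.0285, 0], 0], [[-0.009, 0.0365, 0], 0], [[-0.0155, 0.044, 0], 0], [[-0.0235, 0.05, 0], 0], [[-0.0325, 0.054, 0], 0], [[-0.042, 0.0565, 0], 0]]}}

```text
t: 21.9
position: [0.5756, 0.27, 0.2014]
tcp_rot: [[0.954, -0.301, 0.002], [-0.301, -0.954, -0.0], [0.002, -0.001, -1.0]]
contact_force: [4.4, -1.9, 6.1]
width: 0.021
```

Call:
{"fn": "drive_tool", "kwargs": {"commands": [[[-0.0095, 0.0005, 0], 0], [[-0.0195, -0.001, 0], 0], [[-0.0285, -0.004, 0], 0], [[-0.037, -0.009, 0], 0], [[-0.0445, -0.0155, 0], 0], [[-0.0505, -0.0235, 0], 0], [[-0.0545, -0.0325, 0], 0], [[-0.057, -0.042, 0], 0]]}}

```text
t: 22.7
position: [0.5182, 0.228, 0.2014]
tcp_rot: [[0.954, -0.301, 0.002], [-0.301, -0.954, 0.002], [0.001, -0.002, -1.0]]
contact_force: [8.3, 3.3, 2.9]
width: 0.021
```

```bash
python3 st.py
```

```text
{'t': 22.7, 'position': array([0.5182, 0.228 , 0.2014]), 'contact_force': array([8.2993, 3.3462, 2.9158]), 'moment': array([ 0.9055, -2.6478, -0.0097]), 'width': 0.02096226999250095}
r,ang 0.050213187357634165 171.3014576759218
```

Call:
{"fn": "drive_tool", "kwargs": {"commands": [[[0.0, -0.0095, 0], 0], [[0.001, -0.0195, 0], 0], [[0.004, -0.0285, 0], 0], [[0.009, -0.037, 0], 0], [[0.0155, -0.0445, 0], 0], [[0.0235, -0.0505, 0], 0], [[0.0325, -0.0545, 0], 0], [[0.042, -0.057, 0], 0]]}}

```text
t: 23.5
position: [0.5593, 0.1711, 0.2013]
tcp_rot: [[0.954, -0.3, -0.001], [-0.3, -0.954, 0.001], [-0.002, -0.001, -1.0]]
contact_force: [-3.3, 5.3, 7.9]
width: 0.0207
```

Call:
{"fn": "drive_tool", "kwargs": {"commands": [[[0.0095, -0.0005, 0], 0], [[0.0195, 0.001, 0], 0], [[0.0285, 0.004, 0], 0], [[0.037, 0.009, 0], 0], [[0.0445, 0.0155, 0], 0], [[0.0505, 0.0235, 0], 0], [[0.0545, 0.0325, 0], 0], [[0.0545, 0.0325, 0], 0]]}}

```text
t: 24.3
position: [0.6146, 0.2031, 0.2014]
tcp_rot: [[0.954, -0.301, -0.0], [-0.301, -0.954, -0.001], [0.0, 0.001, -1.0]]
contact_force: [2.2, -0.3, 6.3]
width: 0.0208
```

```bash
python3 st.py
```

```text
{'t': 24.3, 'position': array([0.6146, 0.2031, 0.2014]), 'contact_force': array([ 2.1505, -0.2964,  6.2759]), 'moment': array([-0.1545, -0.6458,  0.0231]), 'width': 0.020821992673973798}
r,ang 0.0498896189668977 -20.309979046346427
```

Call:
{"fn": "drive_tool", "kwargs": {"commands": [[[0.0015, 0.004, 0], 0], [[0.0025, 0.008, 0], 0], [[0.003, 0.01, 0], 0], [[0.003, 0.01, 0], 0], [[0.003, 0.01, 0], 0], [[0.003, 0.01, 0], 0]]}}

```text
t: 24.9
position: [0.6171, 0.2122, 0.2014]
tcp_rot: [[0.953, -0.302, -0.001], [-0.302, -0.953, -0.002], [-0.0, 0.002, -1.0]]
contact_force: [0.5, -2.2, 6.2]
width: 0.0204
```

```bash
python3 st.py
```

```text
{'t': 24.9, 'position': array([0.6171, 0.2122, 0.2014]), 'contact_force': array([ 0.5203, -2.1557,  6.1594]), 'moment': array([-0.7485, -0.1606, -0.0353]), 'width': 0.020413942155308677}
r,ang 0.04993794123079198 -9.427060696450434
```

Call:
{"fn": "drive_tool", "kwargs": {"commands": [[[0, 0.001, 0], 0], [[0, 0.001, 0], 0], [[0, 0.001, 0], 0]]}}

```text
t: 25.2
position: [0.6172, 0.2129, 0.2014]
tcp_rot: [[0.953, -0.302, -0.001], [-0.302, -0.953, -0.002], [0.0, 0.002, -1.0]]
contact_force: [1.3, -2.6, 5.9]
width: 0.0208
```

```bash
python3 st.py
```

```text
{'t': 25.2, 'position': array([0.6172, 0.2129, 0.2014]), 'contact_force': array([ 1.3176, -2.5794,  5.8761]), 'moment': array([-0.9934, -0.3347,  0.0653]), 'width': 0.02080766012795188}
r,ang 0.0499339961210868 -8.623494270722357
```

Call:
{"fn": "drive_tool", "kwargs": {"commands": [[[0, 0, 0], 0], [[0, 0, 0], 0], [[0, 0, 0], 0], [[0, 0, 0], 0], [[0, 0, 0], 0]]}}

```text
t: 25.7
position: [0.6172, 0.2129, 0.2014]
tcp_rot: [[0.953, -0.302, -0.001], [-0.302, -0.953, -0.002], [0.0, 0.002, -1.0]]
contact_force: [-0.2, -3.3, 6.3]
width: 0.021
```

```bash
python3 st.py; python3 - <<'E'
from fit import *
for n in("top","side"):
    im=arm.camera(n); cv2.imwrite(f"pics/{n}10.png",im)
    P=edgepts(im,n,(.537,.011),.146,.08,.1,None,-1); print(n,circ(P,.146))
    a=cv2.imread(f"pics/{n}0.png")
E
```

```text
{'t': 25.7, 'position': array([0.6172, 0.2129, 0.2014]), 'contact_force': array([-0.2469, -3.2603,  6.271 ]), 'moment': array([-1.0257, -0.2967, -0.0053]), 'width': 0.021032473112843546}
r,ang 0.04993972739967739 -8.61050307094295
top (array([0.5364312 , 0.01097954, 0.09009627]), np.float64(0.0012402791243390089))
side (array([0.53933255, 0.01049044, 0.08943182]), np.float64(0.0006429576263330379))
```

View pics/side10.png

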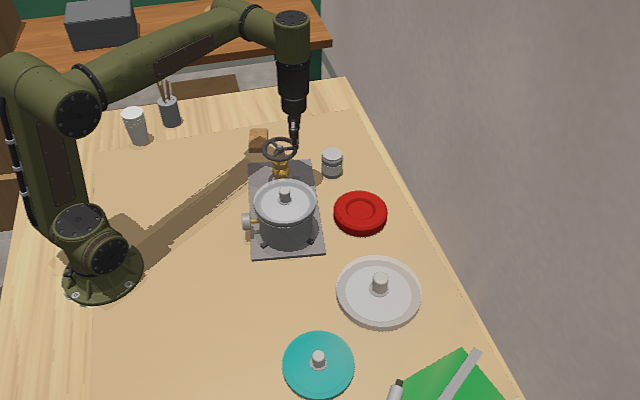

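View pics/top10.png

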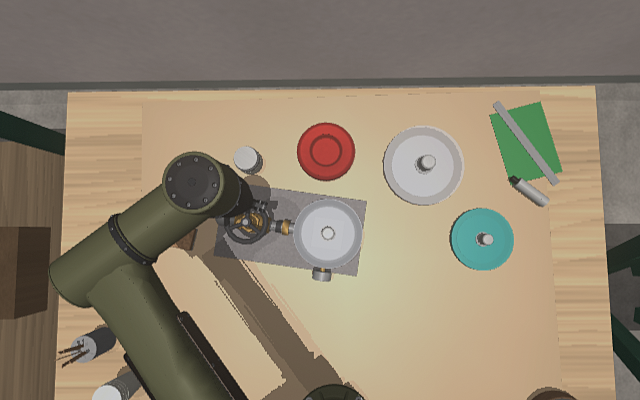

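The side view shows the lid seated on the chamber at (285,203) and the gripper on the crank handle at about (295,145). In the top view the bystanders are where they were: red disc (326,152), tin (248,160), the large white lid (424,165) and turquoise lid (482,239).

```bash
python3 -c "
from bench import arm
print(arm.close_job())"
```

```text
the job is handed in; nothing more can be done
None
```

The lid is on the chamber, the valve is backed off two full turns from its stop, and the gripper still holds the crank handle. The job was handed in at about 26 s.

- **Lid:** I picked up the smaller white lid by its knob and set it down at the height expected for a seated lid (grip at 174.7 mm, 174.4 mm predicted). A later circle fit put the lid within 1–2 mm of the rim's centre in both cameras, inside the 6 mm clearance.
- **Wheel:** I turned it clockwise about 236°, where it met its stop: the force rose to 13 N with no further movement, at the angle expected from the station's heading. I then backed it off anticlockwise through four half turns, 720° in all. By the measured grip position, the handle ended within about 0.1–0.2° of the stop angle.
- **Last checks:** The grip width was 21 mm on the 22 mm handle. The other things I could see had not moved. The sanding block was partly hidden in both last pictures, so I only saw part of it, in its place.
- **Deviations:** During the quicker first turn back, forces on the tool reached about 20 N, so I did the second turn more slowly. A steady upward force of about 6 N on the tool remained at the end. While I pressed the lid down, the gripper also showed a small tilting moment and sideways force, which went away on release.

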